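# Scan the dry box, then crack its stuck lid and hold it ajar

### The job

Take the yellow stick scanner out of its charging cup, point its red window at the barcode label on the dry box's lid from a few centimetres away, hold it steady there for two seconds, and stand it back in its cup, the lid staying shut meanwhile. Then pull the lid's black handle up firmly until the sticky seal lets go, without throwing the lid wide open, and hold the lid slightly open, with a gap of about 3 cm at its front edge. Finish while still holding the lid there, and do not push the Petri dish or tip box about.

Things in the scene. Friction and masses are not known exactly. Their poses are not given: they have to be found in the camera images.
- scanner: Yellow stick scanner: loose round rod, 34 mm diameter, 140 mm long, 0.12 kg; origin at the centre of its lower end face (the red window), z along the rod to its other end; it looks along -z. Starts upright in the stand, upper 100 mm free; grip it 95 to 110 mm above its lower end. Aimed: line of sight within 15 mm of the label's middle, 20 to 100 mm away.
- stand_in (a point): Centre of the inner floor of the grey charging cup, 6 mm above the bench. The cup is fixed, 54 mm across (68 mm at the foot), its round pocket 44 mm across, its rim 45 mm above the bench, 39 mm above this point. The scanner's lower end rests here; z up. A pipette stand 230 mm tall (left) and a mixer (right) flank it: best grip with the fingers closing along world x.
- label (a point): Middle of the white barcode label on the top face of the lid, 44 x 60 mm. z is the lid's upward normal, x points from the handle to the hinge. With the lid shut it is 92 mm above the bench.
- lid_handle (a point): Middle of the lid's black bridge handle near the front edge: a level round bar, 14 mm thick, 60 mm free between its posts, along this frame's y (parallel to the hinge), 36 mm above the lid's top face, 127 mm above the bench when shut. Pinch from above, fingers closing along x. x points from handle to hinge, z is the lid's upward normal.
- lid_axis (a point): Point on the hinge line, middle of the dry box's far rim, 80 mm above the bench; y along the hinge, x from handle to hinge, z up. The handle bar is 135 mm nearer the front and, lid shut, 47 mm higher. The lid's front edge is 159 mm from the hinge line.
- dry_box: Clear box with grey rims, fixed to the bench, 150 x 150 mm, 80 mm high; its clear lid has a blue frame 12 mm thick. Origin at the centre of its underside; x points to the hinge side, -x to the front with the handle, z up.
- lid (a joint): Lid angle, rad: 0 shut, grows as the front rises, stop at 1.4. Lid about 0.35 kg; falls shut if let go. The seal resists: the upward pull at the handle peaks at 15 to 20 N in the first millimetres, lets go suddenly by 0.05 rad, then 2 to 4 N remain. Gap 30 mm = 0.19 rad; accepted 0.10 to 0.28 (16 to 44 mm); beyond 0.5 is thrown wide open.
- petri_dish: Bystander, not to be moved: covered round Petri dish, 61 mm across, 16 mm high; origin at the centre of its underside.
- tip_box: Bystander, not to be moved: blue and white pipette-tip box, 87x123x74 mm; origin at the centre of its underside.
Mind the look-alikes: they are no part of the job. There is more than one size of the scanner; the one meant has the size given above.

How it is judged (in metres and radians):
On the way, in this order (a step that is already met when the one before it is completed fails the run):
1. the scanner is aimed at the label: line of sight within 15 mm of its middle, window 20 to 100 mm away, steady for a second, lid shut (x of label in the frame of scanner between -0.015 and 0.015 m and y of label in the frame of scanner between -0.015 and 0.015 m and z of label in the frame of scanner between -0.1 and -0.02 m and value of joint lid below 0.02 rad and linear speed of scanner below 0.03 m/s and angular speed of scanner below 0.3 rad/s), for 1 s.
2. the scanner stands in its cup again, let go, lid still shut (horizontal distance between scanner and stand_in below 0.009 m and z of scanner in the frame of stand_in below 0.006 m and angle between scanner's own z axis and vertical below 0.15 rad and contact force between the fingers and scanner below 0.1 N and value of joint lid below 0.02 rad and linear speed of scanner below 0.03 m/s), for 0.2 s.
3. the seal is broken and the lid is held slightly open by the fingers (value of joint lid between 0.1 and 0.28 rad and contact force between the fingers and lid above 0.5 N), for 1 s.
At the end, for the whole second after the job is handed in: The lid is held still by the fingers, 0.10 to 0.28 rad open (a front gap of 16 to 44 mm), and the scanner stands on the floor of its cup, upright within 0.15 rad, let go (all of step 3 and velocity of joint lid between -0.08 and 0.08 rad/s and contact force between scanner and lid below 0.1 N and horizontal distance between scanner and stand_in below 0.009 m and z of scanner in the frame of stand_in below 0.006 m and angle between scanner's own z axis and vertical below 0.15 rad and contact force between the fingers and scanner below 0.1 N); the arm keeps its last pose, push and grip.
It fails at once if the lid is thrown open beyond 0.5 rad (value of joint lid above 0.5 rad).
It fails at once if the lid is opened while the scanner is out of its cup (value of joint lid above 0.05 rad and z of scanner in the frame of stand_in above 0.045 m).
It fails at once if the Petri dish or the tip box is pushed more than 3 cm (distance of any of petri_dish, tip_box from where it was at the start of the episode above 0.03 m).
It also fails if it takes over 59 s, if anything falls off the work surface, if the arm or the gripper's body presses on something with over 40 N, if the wrist force passes 120 N, or if a joint passes its speed limit or range.

### The arm

A 7-joint arm with a two-finger parallel gripper is mounted at the origin on the work surface; the furniture and walls round the work are solid. World frame = base frame: x ahead of the robot, y to its left, z up, the work surface at z = 0. Lengths are in mm, angles in rad, forces in N, time in s.
With the tool pointing down it reaches from about 400 to 875 mm from the base axis. Payload 4.4 kg.
Tool frame: the origin (TCP) lies at the very end of the fingers, on their centre line; the grasp point (between the pads) lies 19 mm behind it; z points along the fingers, y is the direction in which the jaws open and shut (so a half turn about z gives the same grasp; the last joint's range is limited). The gripper opens to 85 mm and grips with 20 to 120 N. Pads are 22 mm wide; open, the fingers measure 114 mm over their backs; the gripper's body (76 mm by 85 mm) begins 54 mm behind the grasp point. The pads swing forward as they close: fully open they stand 13 mm farther back than shut.
Start: joints at [-1.222, 0.628, 0.038, 1.517, -0.027, 0.996, -0.02], TCP at [261.933, 594.902, 231.313] pointing down, gripper open.
Joint ranges: [-3.06, 3.06], [-0.37, 2.12], [-1.25, 1.32], [0.18, 2.47], [-1.1, 4.24], [0.23, 1.98], [-2.94, 2.94]. Speed limits (rad/s): [2.57, 2.57, 3.14, 3.14, 3.14, 3.14, 3.14].

### API

Orientations are given as [roll, pitch, yaw] about the fixed x, y, z axes, in that order (R = Rz(yaw) Ry(pitch) Rx(roll)).
In Python, from cell import ctrl gives the robot as it stands.
- The arm moves only by the shell command python3 -m crank 'ROWS' [OPENING]. ROWS is JSON, a list that holds one entry, the list of rows, each a list of 6 numbers: the shift along the tool's x, y, z in units of 30 mm (1.0 is 30 mm), then the turn, a rotation vector about the tool's x, y, z in units of 6 degrees (1.0 is 6 degrees). In form: [[[tx, ty, tz, rx, ry, rz], ...]]. A call has 1 to 12 rows; each row shifts and turns the pose as measured when the row begins, along the tool's axes as they then stand; what a row does not reach is not made up. A row lasts 1/12 s, in which the tool goes at most 41.7 mm and 7.16 degrees, less where a joint would pass 70% of its speed; a pose out of reach is approached as far as the arm can. A call is refused whole if a number of a shift passes 1 or a number of a turn 1, either way. A call with a gripper value outside its range is refused whole. OPENING is the gripper command: -1 is fully open, 1 is shut, values between are in proportion, set as the call begins (- or left out, the last holds). The fingers move at their own pace and stop on an object; the grip force is fixed at half the most. Time passes only in rows, so rows that do not move let the fingers close. It gives the time, the measured TCP pose, the force and the opening at its end, in the units of the state.
- ctrl.read_state(): the state, without advancing time (a new reading comes with each control period).
- ctrl.get_image(name): name is "scene" or "top" or "wrist"; returns a dict with "color" (480x640x3 uint8, red, green, blue), "depth" (480x640 float32, mm along the optical axis (not along the pixel's ray), 0 where there is no reading), "camera_matrix" (3x3 intrinsics, pixels), "R" (3x3) and "t" (3): a world point X has camera coordinates R X + t. Camera axes: x right, y down, z forward; pixel columns grow to the right and rows downward; lengths in mm; the calibration is good to about 2 mm. A picture is of the moment at which its call begins.
- ctrl.finish_job(): hands the job in, once; it reports no verdict.
Trained networks look in a picture, given as the dict that the camera call returned (one of the last four; its "shot" number tells which), for a name from the list of things; names that differ only in an ending like _2 or _b are one class to them, and where a whole thing is asked for, a point or a joint stands for the part that bears it (a point fixed in the world has none). Each returns a list of dicts, best first, with "conf" (0 to 1); they miss things now and then, are a little off and sometimes report something else, mostly with a low value. They report only what shows in the picture. A call takes as long as a camera call. They do not tell look-alikes from the thing itself.
- ctrl.search_frame(query, picture): "extent" ([centre column, centre row, width, height] in pixels, round what is visible of it).
The state is a dict: "clock": time; "qpos": joint angles; "qd": joint speeds; "tau": joint torques, N m; "eef_pos": TCP position; "tool_rot": TCP orientation; "force": force on the tool from outside, world axes, zero at the start; "torque": the same for the moment, N m; "width": finger opening in mm.
Only numpy, scipy, OpenCV 4.12 (cv2) and the standard library are available. Lean on these libraries where they do the work, as an engineer would, in place of code of your own. Each camera call takes 0.05 s, during which the arm holds its last target. There are 200 camera calls.

## Working session

There is one attempt and no reset: what is moved stays moved. The work goes in short steps, Python scripts to look and compute and a shell command to move; the robot and the scene stay as the last step left them, time stands still between calls to the robot, and variables do not carry over. Pictures are saved under pics/ and viewed, about 8 in all and at most 12, crops included, and the job is handed in when it is done.

```bash
mkdir -p pics; ls
cat > h.py <<'E'
import numpy as np,cv2,json
from scipy.spatial.transform import Rotation as Ro
from cell import ctrl
def shot(n,f=None):
    p=ctrl.get_image(n)
    if f: cv2.imwrite('pics/'+f,p['color'][:,:,::-1])
    return p
def cloud(p):
    d=p['depth'];K=np.array(p['camera_matrix']);v,u=np.indices(d.shape)
    c=np.stack([(u-K[0,2])/K[0,0]*d,(v-K[1,2])/K[1,1]*d,d],-1)
    w=(c-np.array(p['t']))@np.array(p['R']); w[d==0]=np.nan
    return w
def st():
    s=ctrl.read_state(); return s
def go(pos,rpy,zoff=0):
    """print tool-frame shift (30mm) and turn (6deg) to target"""
    s=st();R=Ro.from_euler('xyz',s['tool_rot']);T=Ro.from_euler('xyz',rpy)
    d=R.inv().apply(np.array(pos)-s['eef_pos'])/30
    r=np.degrees((R.inv()*T).as_rotvec())/6
    print('shift',d.round(2),'turn',r.round(2),'clock',s['clock'])
E
cat > a.py <<'E'
from h import *
s=st();print({k:np.round(v,3) for k,v in s.items()})
for n in ['scene','top']:
    p=shot(n,n+'0.png');w=cloud(p)
    np.savez(n+'.npz',w=w,c=p['color'])
    for q in ['scanner','stand_in','label','lid_handle','dry_box','petri_dish','tip_box']:
        try:
            for r in ctrl.search_frame(q,p)[:4]:
                e=r['extent'];u,v=int(e[0]),int(e[1]);print(n,q,round(r['conf'],2),np.round(e),np.nanmedian(w[max(v-2,0):v+3,max(0,u-2):u+3].reshape(-1,3),0).round())
        except Exception as x: print(n,q,x)
E
python3 a.py
```

```text
pics
{'clock': np.float64(0.0), 'qpos': array([-1.222,  0.629,  0.038,  1.518, -0.027,  0.996, -0.02 ]), 'qd': array([-0.001, -0.002, -0.   ,  0.001,  0.001, -0.001, -0.002]), 'tau': array([-0.0000e+00, -5.6341e+01,  1.2260e+00, -1.9345e+01,  1.1000e-02,
        1.1000e-02,  0.0000e+00]), 'eef_pos': array([261.669, 594.323, 230.394]), 'tool_rot': array([-3.14 ,  0.   ,  2.727]), 'force': array([0.597, 0.245, 0.135]), 'torque': array([-0.076,  0.04 ,  0.015]), 'width': np.float64(85.2)}
scene scanner 0.88 [381. 202.  26.  64.] [548. -77. 130.]
scene scanner 0.83 [343. 221.  20.  41.] [449. -48. 105.]
scene scanner 0.53 [314. 248.  10.  35.] [363. -39.  55.]
scene stand_in 0.79 [340. 245.  28.  29.] [437. -51.  38.]
scene stand_in 0.74 [253. 167.  43.  38.] [410. 302. 114.]
scene stand_in 0.44 [344. 221.  15.  42.] [449. -48. 105.]
scene label 0.69 [477. 292.  82.  67.] [ 509. -399.   92.]
scene lid_handle 0.92 [476. 296.  81.  66.] [ 499. -407.   92.]
scene dry_box 0.9 [473. 303.  96.  96.] [ 478. -415.   91.]
scene petri_dish 0.79 [362. 359.  30.  28.] [ 253. -333.   16.]
scene tip_box 0.88 [250. 167.  47.  34.] [435. 381.  73.]
top scanner 0.72 [324. 186.  19.  29.] [539. -54. 189.]
top scanner 0.71 [319. 224.   9.  23.] [442. -39. 139.]
top scanner 0.32 [172. 225.  51.  42.] [460. 400.  72.]
top stand_in 0.71 [315. 233.  26.  22.] [438. -25.  43.]
top label 0.9 [438. 206.  68.  69.] [ 502. -393.   93.]
top lid_handle 0.7 [436. 204.  74.  71.] [ 506. -387.   93.]
top dry_box 0.67 [435. 208.  77.  79.] [ 494. -386.   93.]
top dry_box 0.62 [416. 290.  19.  20.] [ 257. -331.   18.]
top petri_dish 0.61 [418. 293.  22.  19.] [ 248. -333.   17.]
top tip_box 0.89 [172. 225.  49.  42.] [460. 400.  72.]
```

Run:
```python
import cv2,numpy as np
a=cv2.imread('pics/scene0.png')[140:400,220:540];b=cv2.imread('pics/top0.png')[150:320,280:490]
cv2.imwrite('pics/s1.png',cv2.resize(a,None,fx=2.5,fy=2.3,interpolation=2)); cv2.imwrite('pics/t1.png',cv2.resize(b,None,fx=3.5,fy=3.5,interpolation=2))
```

```text
(no output)
```

View pics/s1.png

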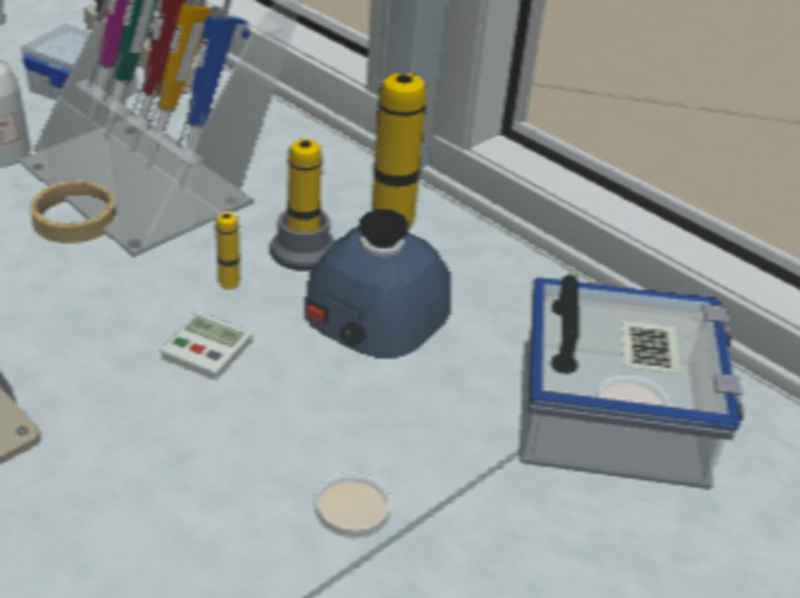

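View pics/t1.png

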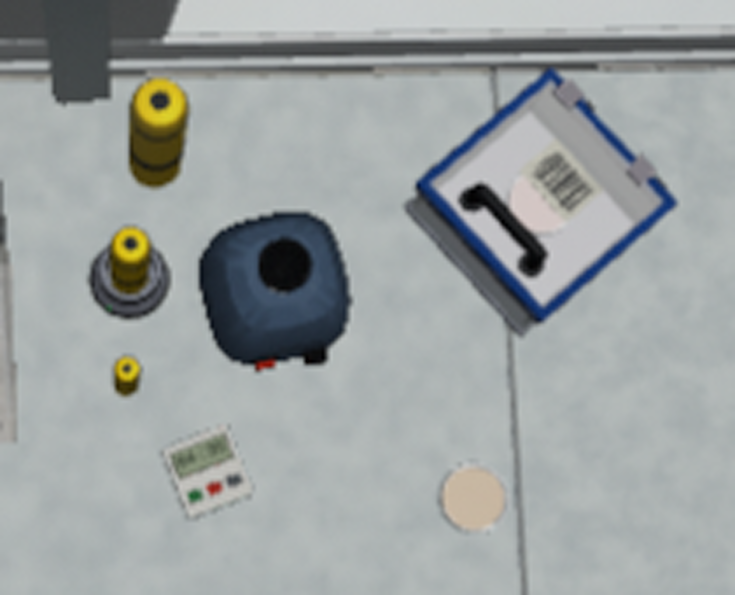

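The cup with the right scanner is at scene-crop (302,205) and top-crop (130,265). The bigger and smaller yellow rods stand loose on either side of it. The label is at top-crop (555,180) and the handle at (502,228), with the hinge to the upper right. Next I'll measure these from the point clouds.

```bash
cat > m.py <<'E'
from h import *
from scipy.optimize import least_squares
for n in ['scene','top']:
    D=np.load(n+'.npz');w=D['w'];c=D['c'].astype(int);hsv=cv2.cvtColor(D['c'],cv2.COLOR_RGB2HSV)
    X,Y,Z=w[...,0],w[...,1],w[...,2]
    m=(abs(X-445)<45)&(abs(Y+45)<45)
    y=m&(Z>60)&(hsv[...,1]>120)
    P=w[y]
    if len(P):
        f=least_squares(lambda a:np.hypot(P[:,0]-a[0],P[:,1]-a[1])-17,[445,-45],loss='soft_l1');side=P[P[:,2]<P[:,2].max()-8]
        f2=least_squares(lambda a:np.hypot(side[:,0]-a[0],side[:,1]-a[1])-17,[445,-45],loss='soft_l1')
        t=P[P[:,2]>P[:,2].max()-5]
        print(n,'scanner',len(P),f2.x.round(1),'ztop',P[:,2].max().round(),t.mean(0).round(1))
    P=w[m&(Z>36)&(Z<52)&(hsv[...,1]<100)];
    if len(P): print(' rim',len(P),P.min(0).round(),P.max(0).round())
    b=(abs(X-500)<140)&(abs(Y+400)<140)
    bl=w[b&(hsv[...,0]>100)&(hsv[...,0]<125)&(hsv[...,1]>140)&(abs(Z-90)<8)]
    if len(bl): print(' frame',len(bl),cv2.minAreaRect(bl[:,:2].astype(np.float32)))
    h=w[b&(Z>112)&(hsv[...,2]<90)]
    if len(h):
        r=cv2.minAreaRect(h[:,:2].astype(np.float32));print(' handle',len(h),r,h.mean(0).round(1),np.percentile(h[:,2],[5,50,95]).round())
E
python3 m.py
python3 - <<'E'
import sys;sys.path.insert(0,'.')
from h import *
p=np.load('top.npz');w=p['w'];X,Y,Z=[w[...,i] for i in range(3)]
m=(abs(X-430)<200)&(abs(Y+150)<200)
for nm,(x0,x1,y0,y1) in {'mixer':(400,520,-220,-75),'bigrod':(490,600,-100,0),'left':(300,560,-20,320)}.items():
    P=w[(X>x0)&(X<x1)&(Y>y0)&(Y<y1)&(Z>30)];print(nm,len(P),np.percentile(P,2,axis=0).round(),np.percentile(P,98,axis=0).round())
# label pixel centroid: textured area crop (555,180)->px
u,v=280+555/3.5,150+180/3.5;print('label',u,v,w[int(v),int(u)])
D=np.load('scene.npz');u,v=220+650/2.5,140+345/2.3;print('label',u,v,D['w'][int(v),int(u)])
E
```

```text
scene scanner 346 [435.1 -53.9] ztop 148.0 [454.8 -35.3 144.7]
 rim 121 [429. -62.  36.] [482. -10.  52.]
 frame 525 ((505.5727233886719, -390.86822509765625), (160.77684020996094, 156.13638305664062), 39.15950393676758)
 handle 189 ((469.11785888671875, -349.96051025390625), (81.03947448730469, 10.029909133911133), 39.820560455322266) [ 463.1 -354.8  130.4] [118. 132. 135.]
top scanner 140 [455.6 -33.9] ztop 150.0 [456.  -32.6 147.7]
 rim 68 [427. -59.  36.] [475. -10.  51.]
 frame 386 ((503.9892272949219, -388.61273193359375), (157.65977478027344, 159.63613891601562), 39.360939025878906)
 handle 122 ((469.22076416015625, -347.40673828125), (84.34662628173828, 12.025344848632812), 41.59084701538086) [ 468.2 -347.7  131.5] [116. 133. 139.]
mixer 1145 [ 402. -216.   47.] [ 493. -101.  129.]
bigrod 429 [536. -80.  36.] [575. -36. 201.]
left 3516 [319.  71.  45.] [517. 309. 262.]
label 438.57142857142856 201.42857142857144 [ 515.35109827 -397.19294086   90.6670155 ]
label 480.0 290.0 [ 518.31019601 -402.50566312   91.83270627]
```

```bash
python3 -m crank '[[[0,0,-1,0,0,0],[0,0,-1,0,0,0.5],[0,0,-1,0,0,1],[0,0,-0.5,0,0,1],[0,0,0,0,0,1],[0,0,0,0,0,1],[0,0,0,0,0,1],[0,0,0,0,0,1],[0,0,0,0,0,1],[0,0,0,0,0,1],[0,0,0,0,0,1],[0,0,0,0,0,1]]]' -1
python3 -c "
from h import *
go([455,-34,330],[np.pi,0,np.pi/2])"
```

```text
clock: 1.8
eef_pos: [261.7, 594.6, 342.5]
tool_rot: [-3.14, -0.001, 1.576]
force: [0.3, -0.5, -0.6]
width: 85.2
shift [-20.99   6.33   0.38] turn [-0.01 -0.01  0.05] clock 1.8
```

```bash
python3 -m crank '[[[-1,0.3,0,0,0,0],[-1,0.3,0,0,0,0],[-1,0.3,0,0,0,0],[-1,0.3,0,0,0,0],[-1,0.3,0,0,0,0],[-1,0.3,0,0,0,0],[-1,0.3,0,0,0,0],[-1,0.3,0,0,0,0],[-1,0.3,0,0,0,0],[-1,0.3,0,0,0,0],[-1,0.3,0,0,0,0],[-1,0.3,0,0,0,0]]]'
python3 -m crank '[[[-1,0.3,0,0,0,0],[-1,0.3,0,0,0,0],[-1,0.3,0,0,0,0],[-1,0.3,0,0,0,0],[-1,0.3,0,0,0,0],[-1,0.3,0,0,0,0],[-1,0.3,0,0,0,0],[-0.7,0.3,0,0,0,0]]]'
python3 -c "
from h import *
go([455,-34,90],[np.pi,0,np.pi/2])
p=shot('wrist','w1.png');w=cloud(p);np.savez('w1.npz',w=w,c=p['color'])
hsv=cv2.cvtColor(p['color'],cv2.COLOR_RGB2HSV)
X,Y,Z=[w[...,i] for i in range(3)]
m=(abs(X-450)<45)&(abs(Y+40)<45)
P=w[m&(Z>55)&(hsv[...,1]>120)]
if len(P):
  t=P[P[:,2]>P[:,2].max()-4];print(len(P),P.max(0),t.mean(0),cv2.minEnclosingCircle(t[:,:2].astype(np.float32)))
P=w[m&(Z>36)&(Z<50)&(hsv[...,1]<100)]
if len(P):print('rim',len(P),P.mean(0),cv2.minEnclosingCircle(P[:,:2].astype(np.float32)))
"
```

```text
clock: 2.8
eef_pos: [370.4, 228.0, 339.1]
tool_rot: [-3.14, -0.008, 1.588]
force: [1.0, -0.1, 0.5]
width: 85.1
clock: 3.47
eef_pos: [448.2, -15.1, 339.5]
tool_rot: [3.137, -0.013, 1.588]
force: [-0.2, 0.2, 0.4]
width: 85.5
shift [-0.74  0.17  8.31] turn [ 0.05 -0.12  0.17] clock 3.4667
17140 [494.99685529   4.56542041 436.29473804] [448.42392153   2.78875286 433.73328513] ((447.5077209472656, 0.6493589282035828), 27.55851936340332)
rim 496 [452.98420572 -21.99448369  42.91098836] ((454.427001953125, -32.19753646850586), 26.879934310913086)
```

View pics/w1.png

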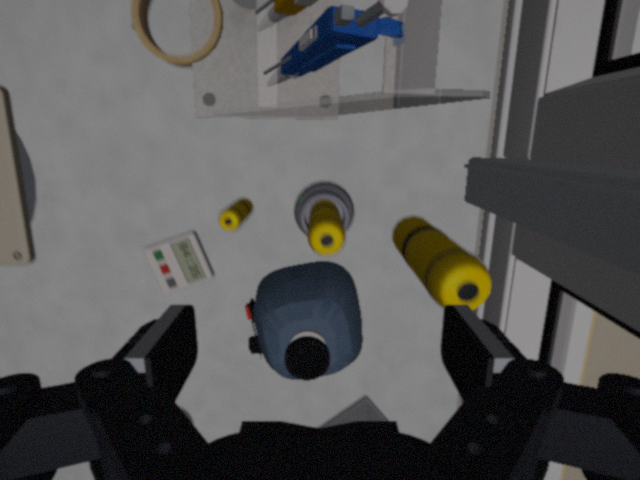

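The wrist view shows the cup at (325,210), with the scanner's top at (327,237). The rim circle has its centre at (454,-32), and its radius of 26.9 matches the cup.

```bash
python3 -c "
from h import *
D=np.load('w1.npz');w=D['w'];hsv=cv2.cvtColor(D['c'],cv2.COLOR_RGB2HSV)
X,Y,Z=[w[...,i] for i in range(3)]
P=w[(abs(X-450)<45)&(abs(Y+40)<45)&(Z>55)&(Z<165)&(hsv[...,1]>120)&(hsv[...,0]>18)&(hsv[...,0]<35)]
for z in [60,80,100,120,130,138,143]:
  t=P[abs(P[:,2]-z)<5]
  if len(t)>3: print(z,len(t),t.mean(0).round(1),t[:,0].min().round(1),t[:,0].max().round(1),t[:,1].min().round(1),t[:,1].max().round(1))
go([454.5,-32.7,90],[np.pi,0,np.pi/2])
"
```

```text
60 25 [453.7 -16.6  61.1] 443.3 466.4 -20.2 -15.1
80 43 [454.5 -17.8  79.5] 441.6 468.6 -24.0 -15.7
100 47 [454.4 -18.1  99.9] 441.7 469.2 -24.8 -15.7
120 44 [454.5 -17.5 120.1] 441.1 468.0 -22.5 -15.4
130 123 [455.4 -19.8 130.7] 440.5 470.5 -48.9 -15.0
138 565 [454.9 -28.6 140.3] 439.9 470.5 -48.9 -16.1
143 850 [454.4 -31.1 142.8] 439.9 469.3 -46.8 -17.2
shift [-0.52  0.08  8.33] turn [ 0.07 -0.09  0.12] clock 3.5167
```

```bash
python3 -m crank '[[[-0.25,0.04,0.5,0.05,-0.06,0.06],[-0.25,0.04,0.8,0.02,-0.03,0.06],[0,0,0.8,0,0,0],[0,0,0.8,0,0,0],[0,0,0.6,0,0,0],[0,0,0,0,0,0]]]'
python3 -c "
from h import *
go([454.6,-32,90],[np.pi,0,np.pi/2])"
```

```text
clock: 4.02
eef_pos: [456.7, -38.2, 233.8]
tool_rot: [3.131, 0.0, 1.563]
force: [-1.0, 0.9, -0.2]
width: 85.1
shift [ 0.21 -0.12  4.79] turn [ 0.1   0.   -0.08] clock 4.0167
```

```bash
python3 -m crank '[[[0.2,-0.1,0.5,0.1,0,-0.05],[0,0,0.6,0,0,0],[0,0,0.6,0,0,0],[0,0,0.4,0,0,0],[0,0,0,0,0,0]]]'
python3 -c "
from h import *
go([454.6,-32,90],[np.pi,0,np.pi/2])"
```

```text
clock: 4.43
eef_pos: [457.1, -30.6, 172.4]
tool_rot: [3.136, -0.001, 1.569]
force: [-0.8, 0.3, -0.2]
width: 85.9
shift [-0.05 -0.1   2.75] turn [ 0.05 -0.01 -0.01] clock 4.4333
```

```bash
python3 -m crank '[[[-0.05,-0.1,0.5,0.05,0,0],[0,0,0.5,0,0,0],[0,0,0.5,0,0,0],[0,0,0.5,0,0,0],[0,0,0.5,0,0,0],[0,0,0.2,0,0,0],[0,0,0,0,0,0]]]'
python3 -c "
from h import *
go([454.6,-32,90],[np.pi,0,np.pi/2])"
```

```text
clock: 5.02
eef_pos: [463.6, -30.0, 97.5]
tool_rot: [3.125, -0.004, 1.573]
force: [0.2, -0.2, 0.5]
width: 85.1
shift [-0.07 -0.3   0.24] turn [ 0.16 -0.04  0.02] clock 5.0167
```

```bash
python3 -m crank '[[[-0.07,-0.3,0.2,0.16,-0.04,0],[0,0,0,0,0,0],[0,0,0,0,0,0]]]'
python3 -c "
from h import *
go([454.6,-32,90],[np.pi,0,np.pi/2])"
```

```text
clock: 5.27
eef_pos: [456.1, -32.1, 93.4]
tool_rot: [3.139, 0.0, 1.573]
force: [-0.1, 0.5, -0.8]
width: 85.2
shift [ 0.   -0.05  0.11] turn [0.03 0.   0.02] clock 5.2667
```

```bash
python3 -m crank '[[[0,-0.05,0.1,0.03,0,0],[0,0,0,0,0,0],[0,0,0,0,0,0],[0,0,0,0,0,0],[0,0,0,0,0,0],[0,0,0,0,0,0],[0,0,0,0,0,0],[0,0,0,0,0,0],[0,0,0,0,0,0],[0,0,0,0,0,0]]]' 1
python3 -m crank '[[[0,0,-0.4,0,0,0],[0,0,-0.5,0,0,0],[0,0,-0.5,0,0,0],[0,0,0,0,0,0]]]'
```

```text
clock: 6.1
eef_pos: [455.2, -32.0, 92.1]
tool_rot: [3.139, -0.0, 1.574]
force: [-0.5, 0.7, 0.0]
width: 32.5
clock: 6.43
eef_pos: [453.9, -32.1, 134.2]
tool_rot: [-3.14, -0.0, 1.573]
force: [0.7, -0.8, -1.5]
width: 32.7
```

```bash
python3 -m crank '[[[0,0,-0.6,0,0,0],[0,0,-0.8,0,0,0],[0,0,-0.8,0,0,0],[0,0,-0.8,0,0,0],[0,0,-0.5,0,0,0],[-0.5,0.1,0,0,0,0]]]'
python3 -c "
from h import *
for n in ['top','scene']:
  D=np.load(n+'.npz');w=D['w'];g=D['c'].max(-1)
  e=np.array([.637,-.771]);f=np.array([.771,.637]);d=w[...,:2]-[469.2,-348.5]
  a=d@e;b=d@f
  m=(a>30)&(a<105)&(abs(b)<50)&(abs(w[...,2]-92)<6)
  k=m&(g<120);A=a[k];B=b[k];print(n,k.sum(),A.mean(),A.min(),A.max(),B.mean(),B.min(),B.max(),w[k].mean(0))
go([517,-400,238],[np.pi,0,np.pi/2])
"
```

```text
clock: 6.93
eef_pos: [454.8, -43.7, 239.1]
tool_rot: [-3.132, -0.002, 1.578]
force: [0.1, -0.4, -1.5]
width: 32.5
top 58 70.97755373282256 55.99705312860649 83.70920994073863 1.048643101074398 -21.300831143869008 20.101472390204368 [ 515.21154313 -402.54435896   92.70045368]
scene 129 72.13087903824308 57.90701856732103 85.77268296307255 0.5396937235217497 -22.03827181245363 24.36806313882129 [ 515.55373952 -403.75751876   92.26556984]
shift [-1.189e+01  1.990e+00 -1.000e-02] turn [-0.09 -0.02  0.07] clock 6.9333
```

```bash
python3 -m crank '[[[-0.7,0.1,0,-0.08,0,0.07],[-0.9,0.16,0,0,0,0],[-1,0.16,0,0,0,0],[-1,0.16,0,0,0,0],[-1,0.16,0,0,0,0],[-1,0.16,0,0,0,0],[-1,0.16,0,0,0,0],[-1,0.16,0,0,0,0],[-1,0.16,0,0,0,0],[-1,0.16,0,0,0,0],[-0.7,0.16,0,0,0,0],[-0.4,0.1,0,0,0,0]]]'
python3 -c "
from h import *
go([515.3,-402.5,238],[np.pi,0,np.pi/2])
"
```

```text
clock: 7.93
eef_pos: [511.7, -372.5, 224.2]
tool_rot: [-3.134, -0.012, 1.583]
force: [-1.5, 0.3, -1.8]
width: 32.5
shift [-0.99  0.1  -0.47] turn [-0.07 -0.12  0.12] clock 7.9333
```

```bash
python3 -m crank '[[[-0.5,0.05,-0.2,-0.07,-0.1,0.1],[-0.4,0.05,-0.2,0,0,0],[0,0,0,0,0,0],[0,0,0,0,0,0]]]'
python3 -c "
from h import *
go([515.3,-402.5,238],[np.pi,0,np.pi/2])
"
```

```text
clock: 8.27
eef_pos: [512.8, -404.0, 229.0]
tool_rot: [-3.136, -0.005, 1.567]
force: [0.3, 0.3, -1.7]
width: 32.8
shift [ 0.05  0.08 -0.3 ] turn [-0.05 -0.04 -0.03] clock 8.2667
```

```bash
python3 -m crank '[[[0.05,0.08,-0.3,-0.05,-0.04,-0.03],[0,0,0,0,0,0],[0,0,0,0,0,0]]]'
python3 -c "
from h import *
go([515.3,-402.5,238],[np.pi,0,np.pi/2])
p=shot('scene');w=cloud(p);print(st()['eef_pos'])
cv2.imwrite('pics/s2.png',cv2.resize(p['color'][120:360,340:600,::-1],None,fx=3,fy=2.5))
hsv=cv2.cvtColor(p['color'],cv2.COLOR_RGB2HSV);X,Y,Z=[w[...,i] for i in range(3)]
k=(abs(X-510)<50)&(abs(Y+400)<50)&(Z>110)&(Z<260)&(hsv[...,1]>120)&(hsv[...,0]>18)&(hsv[...,0]<35)
P=w[k];print(len(P),P.min(0),P.max(0))
from scipy.optimize import least_squares
for z in range(150,230,20):
  s=P[abs(P[:,2]-z)<10]
  if len(s)>5: print(z,len(s),least_squares(lambda a:np.hypot(s[:,0]-a[0],s[:,1]-a[1])-17,[520,-410],loss='soft_l1').x,s.mean(0))
"
```

```text
clock: 8.52
eef_pos: [515.1, -399.1, 236.2]
tool_rot: [-3.139, -0.005, 1.573]
force: [0.3, -0.3, -1.9]
width: 32.8
shift [-0.11  0.01 -0.06] turn [-0.02 -0.05  0.02] clock 8.5167
[ 515.57149992 -398.95756071  236.50727139]
550 [ 494.51334724 -417.99513633  151.84423423] [ 521.9473515  -387.62368045  259.81883491]
150 35 [ 517.65172623 -400.53395291] [ 503.00584435 -404.86063732  156.62095532]
170 130 [ 516.71638032 -399.58802075] [ 504.15645503 -406.51704131  170.26102486]
190 138 [ 516.91382429 -399.91115253] [ 504.03772354 -405.78715431  190.20668805]
210 69 [ 516.91546745 -399.65089756] [ 504.17484892 -406.83779791  214.77051316]
```

View pics/s2.png

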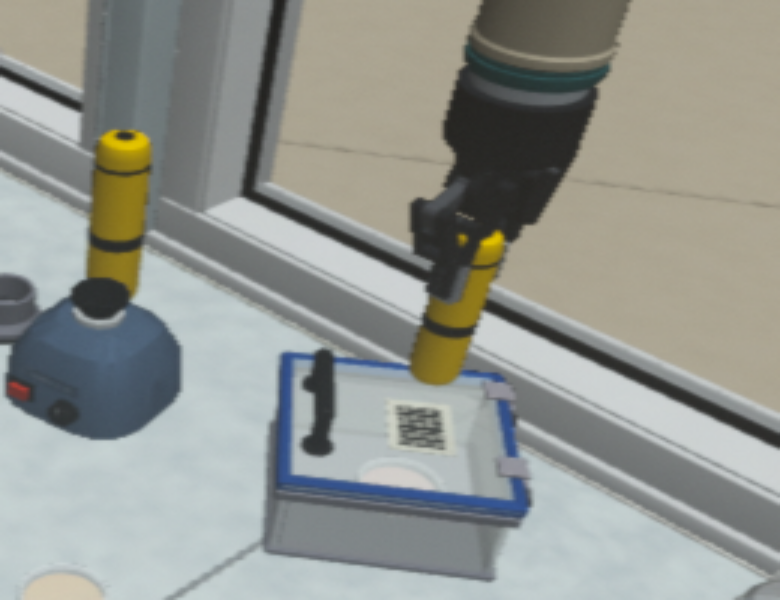

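The scanner hangs vertically above the label. Its axis is at about (517,-400), against about (515,-403) for the label, and its window is near z=150, so I'm holding here.

```bash
Z='[0,0,0,0,0,0]'; python3 -m crank '[[[0,0,0,0,0,0],[0,0,0,0,0,0],[0,0,0,0,0,0],[0,0,0,0,0,0],[0,0,0,0,0,0],[0,0,0,0,0,0],[0,0,0,0,0,0],[0,0,0,0,0,0],[0,0,0,0,0,0],[0,0,0,0,0,0],[0,0,0,0,0,0],[0,0,0,0,0,0]]]'
python3 -m crank '[[[0,0,0,0,0,0],[0,0,0,0,0,0],[0,0,0,0,0,0],[0,0,0,0,0,0],[0,0,0,0,0,0],[0,0,0,0,0,0],[0,0,0,0,0,0],[0,0,0,0,0,0],[0,0,0,0,0,0],[0,0,0,0,0,0],[0,0,0,0,0,0],[0,0,0,0,0,0]]]'
python3 -m crank '[[[0,0,0,0,0,0],[0,0,0,0,0,0],[0,0,0,0,0,0],[0,0,0,0,0,0],[0,0,0,0,0,0],[0,0,0,0,0,0]]]'
python3 -c "
from h import *
go([454.5,-32.2,240],[np.pi,0,np.pi/2])
"
```

```text
clock: 9.57
eef_pos: [516.3, -396.8, 236.7]
tool_rot: [-3.141, -0.006, 1.576]
force: [0.1, -0.5, -1.5]
width: 32.5
clock: 10.57
eef_pos: [516.3, -396.8, 236.6]
tool_rot: [-3.14, -0.006, 1.576]
force: [0.2, -1.3, -1.4]
width: 32.9
clock: 11.07
eef_pos: [516.3, -396.8, 236.6]
tool_rot: [-3.14, -0.006, 1.576]
force: [0.0, 0.6, -0.8]
width: 32.2
shift [12.16 -2.   -0.04] turn [-0.01 -0.05  0.05] clock 11.0667
```

```bash
python3 -m crank '[[[0.6,-0.1,-0.2,0,0,0],[0.9,-0.15,-0.2,0,0,0],[1,-0.16,-0.1,0,0,0],[1,-0.17,-0.1,0,0,0],[1,-0.17,0,0,0,0],[1,-0.17,0,0,0,0],[1,-0.17,0,0,0,0],[1,-0.17,0,0,0,0],[1,-0.17,0,0,0,0],[0.9,-0.15,0,0,0,0],[0.6,-0.1,0,0,0,0],[0.3,0,0,0,0,0]]]'
python3 -c "
from h import *
go([454.5,-32.2,140],[np.pi,0,np.pi/2])
"
```

```text
clock: 12.07
eef_pos: [461.4, -80.1, 255.7]
tool_rot: [3.14, -0.001, 1.568]
force: [-0.2, -0.3, -1.7]
width: 32.8
shift [ 1.59 -0.24  3.86] turn [ 0.01 -0.01 -0.02] clock 12.0667
```

```bash
python3 -m crank '[[[0.6,-0.08,0,0,0,0],[0.5,-0.08,0,0,0,0],[0.3,-0.05,0.3,0,0,0],[0,0,0.5,0,0,0],[0,0,0.6,0,0,0],[0,0,0.6,0,0,0],[0,0,0.6,0,0,0],[0,0,0.4,0,0,0],[0,0,0,0,0,0],[0,0,0,0,0,0]]]'
python3 -c "
from h import *
go([454.5,-32.2,142],[np.pi,0,np.pi/2])
"
```

```text
clock: 12.9
eef_pos: [462.7, -38.3, 165.7]
tool_rot: [3.127, 0.002, 1.569]
force: [-0.4, 0.2, -0.7]
width: 32.8
shift [ 0.2  -0.29  0.79] turn [ 0.14  0.02 -0.01] clock 12.9
```

```bash
python3 -m crank '[[[0.2,-0.28,0.3,0.14,0.02,0],[0,0,0,0,0,0],[0,0,0,0,0,0]]]'
python3 -c "
from h import *
go([454.9,-32.1,140],[np.pi,0,np.pi/2])
"
```

```text
clock: 13.15
eef_pos: [455.5, -33.0, 157.5]
tool_rot: [3.139, -0.0, 1.568]
force: [0.3, 0.3, -0.9]
width: 32.7
shift [ 0.03 -0.02  0.58] turn [ 0.03  0.   -0.03] clock 13.15
```

```bash
python3 -m crank '[[[0.03,-0.03,0.2,0.03,0,-0.02],[0,-0.02,0.25,0,0,0],[0,-0.02,0.15,0.02,0,0],[0,0,0,0,0,0],[0,0,0,0,0,0]]]'
python3 -c "
from h import *
go([454.9,-32.1,92.5],[np.pi,0,np.pi/2])
"
```

```text
clock: 13.57
eef_pos: [454.3, -31.6, 138.9]
tool_rot: [-3.141, -0.0, 1.571]
force: [0.1, 0.1, -1.3]
width: 32.7
shift [-0.02  0.02  1.55] turn [-0. -0.  0.] clock 13.5667
```

```bash
python3 -m crank '[[[-0.02,0,0.2,0,0,0],[0,-0.02,0.2,0.01,0,0],[0,-0.02,0.2,0.01,0,0],[0,-0.02,0.2,0.01,0,0],[0,0,0,0,0,0]]]'
python3 -m crank '[[[0,0,0.2,0,0,0],[0,-0.02,0.2,0.01,0,0],[0,-0.02,0.15,0.01,0,0],[0,0,0,0,0,0],[0,0,0,0,0,0]]]'
python3 -c "
from h import *
go([454.9,-32.1,92.5],[np.pi,0,np.pi/2])
"
```

```text
clock: 13.98
eef_pos: [452.6, -32.4, 112.5]
tool_rot: [-3.139, -0.0, 1.571]
force: [-0.3, 0.5, -1.3]
width: 32.4
clock: 14.4
eef_pos: [451.5, -32.6, 93.6]
tool_rot: [-3.136, 0.0, 1.571]
force: [0.3, -1.0, -0.4]
width: 32.8
shift [0.02 0.11 0.04] turn [-0.05  0.   -0.  ] clock 14.4
```

```bash
python3 -m crank '[[[0.02,0.1,0.04,-0.05,0,0],[0,0,0,0,0,0],[0,0,0,0,0,0]]]'
python3 -m crank '[[[0,0,0.03,0,0,0],[0,0,0,0,0,0]]]'
```

```text
clock: 14.65
eef_pos: [454.9, -32.0, 92.5]
tool_rot: [3.141, 0.0, 1.571]
force: [0.0, -0.4, -2.0]
width: 32.4
clock: 14.82
eef_pos: [455.3, -32.0, 92.3]
tool_rot: [3.14, -0.0, 1.571]
force: [-0.1, -0.2, -1.4]
width: 32.8
```

```bash
python3 -m crank '[[[0,0,0,0,0,0],[0,0,0,0,0,0],[0,0,0,0,0,0],[0,0,0,0,0,0],[0,0,0,0,0,0],[0,0,0,0,0,0],[0,0,0,0,0,0],[0,0,0,0,0,0]]]' -1
python3 -m crank '[[[0,0,-0.3,0,0,0],[0,0,-0.5,0,0,0],[0,0,-0.6,0,0,0],[0,0,-0.8,0,0,0],[0,0,-0.8,0,0,0],[0,0,-0.8,0,0,0],[0,0,-0.8,0,0,0],[0,0,-0.5,0,0,0],[0,0,-0.2,0,0,0]]]'
python3 -c "
from h import *
p=shot('wrist');w=cloud(p)
hsv=cv2.cvtColor(p['color'],cv2.COLOR_RGB2HSV);X,Y,Z=[w[...,i] for i in range(3)]
m=(abs(X-454)<45)&(abs(Y+32)<45)
P=w[m&(Z>55)&(Z<165)&(hsv[...,1]>120)&(hsv[...,0]>18)&(hsv[...,0]<35)]
t=P[P[:,2]>136];print(len(P),P[:,2].max(),cv2.minEnclosingCircle(t[:,:2].astype(np.float32)))
p=shot('top');w=cloud(p);hsv=cv2.cvtColor(p['color'],cv2.COLOR_RGB2HSV);X,Y,Z=[w[...,i] for i in range(3)]
go([469.2,-348.5,210],[np.pi,0,np.radians(39.6)])
"
```

```text
clock: 15.48
eef_pos: [456.1, -32.0, 92.9]
tool_rot: [3.138, -0.0, 1.571]
force: [-0.1, -0.3, -0.4]
width: 85.4
clock: 16.23
eef_pos: [452.5, -33.3, 261.6]
tool_rot: [-3.139, -0.0, 1.567]
force: [-0.0, 0.0, -0.1]
width: 85.4
2151 146.9533035107951 ((454.6842041015625, -31.939298629760742), 15.747849464416504)
shift [-10.51   0.6    1.68] turn [-0.03  0.01  8.37] clock 16.3333
```

The scanner is back in its cup: top at 147 mm, centred at (454.7,-31.9). Next is the handle.

```bash
python3 -m crank '[[[-1,0.06,0,0,0,0],[-1,0.06,0,0,0,0],[-1,0.06,0,0,0,0],[-1,0.06,0,0,0,0],[-1,0.06,0,0,0,0],[-1,0.06,0,0,0,0],[-1,0.06,0,0,0,0],[-1,0.06,0,0,0,0],[-0.8,0,0,0,0,0],[-0.5,0,0,0,0,0]]]'
python3 -m crank '[[[0,0,0,0,0,1],[0,0,0,0,0,1],[0,0,0,0,0,1],[0,0,0,0,0,1],[0,0,0,0,0,1],[0,0,0,0,0,1],[0,0,0,0,0,1],[0,0,0,0,0,1],[0,0,0,0,0,0.4]]]'
python3 -c "
from h import *
go([469.2,-348.5,210],[np.pi,0,np.radians(39.6)])
p=shot('wrist','w2.png');w=cloud(p);X,Y,Z=[w[...,i] for i in range(3)];g=p['color'].max(-1)
k=(np.hypot(X-469,Y+348)<60)&(Z>122)&(Z<142)&(g<90);P=w[k]
print(len(P),P.mean(0),cv2.minAreaRect(P[:,:2].astype(np.float32)))
"
```

```text
clock: 17.17
eef_pos: [461.7, -313.8, 244.3]
tool_rot: [-3.115, -0.013, 1.582]
force: [0.8, 0.2, 0.1]
width: 84.8
clock: 17.92
eef_pos: [451.5, -317.1, 228.6]
tool_rot: [-3.093, 0.026, 0.645]
force: [0.1, -0.2, -0.9]
width: 85.1
shift [-0.14  1.22  0.57] turn [-0.47  0.24 -0.45] clock 17.9167
2944 [ 473.67890584 -344.8497381   130.99136329] ((471.78240966796875, -347.1293029785156), (84.3125, 13.956753730773926), 39.30216979980469)
```

View pics/w2.png

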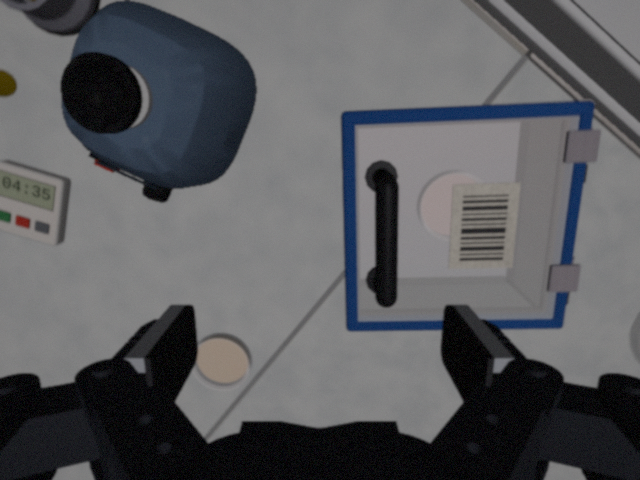

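The bar is centred at wrist (385,235) and measures (471.5,-347.3) at 39.3°. I'm lining up over it and descending.

```bash
python3 -c "
from h import *
go([471.3,-347.4,195],[np.pi,0,.688])"; python3 -m crank '[[[0,0.6,0.3,-0.45,0.24,-0.4],[0,0.6,0.3,0,0,0],[0,0,0,0,0,0],[0,0,0,0,0,0]]]'
python3 -c "
from h import *
go([471.3,-347.4,108],[np.pi,0,.688])"
```

```text
shift [-0.05  1.27  1.05] turn [-0.48  0.25 -0.41] clock 17.9667
clock: 18.3
eef_pos: [471.2, -343.3, 203.3]
tool_rot: [-3.132, 0.003, 0.692]
force: [-1.1, 0.3, 0.2]
width: 85.3
shift [-0.08  0.14  3.18] turn [-0.09  0.03  0.04] clock 18.3
```

```bash
python3 -m crank '[[[-0.08,0.14,0.3,-0.09,0.03,0.04],[0,0,0.5,0,0,0],[0,0,0.5,0,0,0],[0,0,0.4,0,0,0],[0,0,0,0,0,0],[0,0,0,0,0,0]]]'
python3 -c "
from h import *
go([471.3,-347.4,108],[np.pi,0,.688])"
```

```text
clock: 18.8
eef_pos: [469.1, -345.6, 148.5]
tool_rot: [-3.135, 0.001, 0.69]
force: [0.2, -0.6, -0.1]
width: 85.4
shift [0.02 0.1  1.35] turn [-0.06  0.01  0.02] clock 18.8
```

```bash
python3 -m crank '[[[0.02,0.1,0.3,-0.06,0,0.02],[0,0,0.35,0,0,0],[0,0,0.35,0,0,0],[0,0,0.25,0,0,0],[0,0,0,0,0,0],[0,0,0,0,0,0]]]'
python3 -c "
from h import *
go([471.3,-347.4,108],[np.pi,0,.688])"
```

```text
clock: 19.3
eef_pos: [472.4, -347.7, 108.5]
tool_rot: [3.139, 0.0, 0.689]
force: [0.6, -0.7, 0.5]
width: 85.6
shift [-0.02 -0.03  0.02] turn [0.02 0.   0.01] clock 19.3
```

```bash
python3 -m crank '[[[0,-0.03,0,0.02,0,0],[0,0,0,0,0,0],[0,0,0,0,0,0],[0,0,0,0,0,0],[0,0,0,0,0,0],[0,0,0,0,0,0],[0,0,0,0,0,0],[0,0,0,0,0,0],[0,0,0,0,0,0],[0,0,0,0,0,0],[0,0,0,0,0,0],[0,0,0,0,0,0]]]' 1
python3 -m crank '[[[0,0,-0.1,0,0,0],[0,0,0,0,0,0]]]'
```

```text
clock: 20.3
eef_pos: [472.1, -347.5, 109.8]
tool_rot: [3.14, -0.0, 0.689]
force: [0.9, -0.1, 0.5]
width: 12.0
clock: 20.47
eef_pos: [472.5, -348.1, 111.9]
tool_rot: [3.139, 0.001, 0.689]
force: [-0.0, 0.8, -1.4]
width: 12.1
```

```bash
python3 -m crank '[[[0,0,-0.15,0,0,0],[0,0,0,0,0,0]]]'
python3 -m crank '[[[0,0,-0.2,0,0,0],[0,0,0,0,0,0]]]'
```

```text
clock: 20.63
eef_pos: [473.4, -349.2, 115.6]
tool_rot: [3.136, 0.002, 0.689]
force: [-0.6, 2.2, 11.6]
width: 11.5
clock: 20.8
eef_pos: [475.1, -351.2, 122.1]
tool_rot: [3.131, 0.003, 0.689]
force: [-1.2, 1.6, -1.5]
width: 12.2
```

```bash
cat > lid.py <<'E'
from h import *
def lid(n='scene',save=None):
    p=shot(n);w=cloud(p);hsv=cv2.cvtColor(p['color'],cv2.COLOR_RGB2HSV)
    if save: cv2.imwrite('pics/'+save,cv2.resize(p['color'][180:400,380:600,::-1],None,fx=3,fy=2.7))
    e=np.array([.635,-.773]);a=(w[...,:2]-[471.3,-347.4])@e;b=(w[...,:2]-[471.3,-347.4])@np.array([.773,.635])
    k=(a>-40)&(a<150)&(abs(b)<90)&(w[...,2]>78)&(w[...,2]<150)&(hsv[...,0]>100)&(hsv[...,0]<125)&(hsv[...,1]>140)
    A=a[k];Z=w[...,2][k];f=np.polyfit(A,Z,1)
    r=Z-np.polyval(f,A);g=abs(r)<6;f=np.polyfit(A[g],Z[g],1)
    print(n,k.sum(),'angle',-np.arctan(f[0]),'z at front',np.polyval(f,-24))
E
python3 -c "
from lid import *
lid('scene','s3.png');lid('top');print(st()['eef_pos'],st()['force'])"
```

```text
scene 502 angle 0.08731288961797812 z at front 105.66540227534679
top 216 angle 0.07151647879768325 z at front 104.96498365711668
[ 474.7903659  -350.93232749  121.26295321] [ 1.4778079  -1.88902957 -3.41793313]
```

View pics/s3.png

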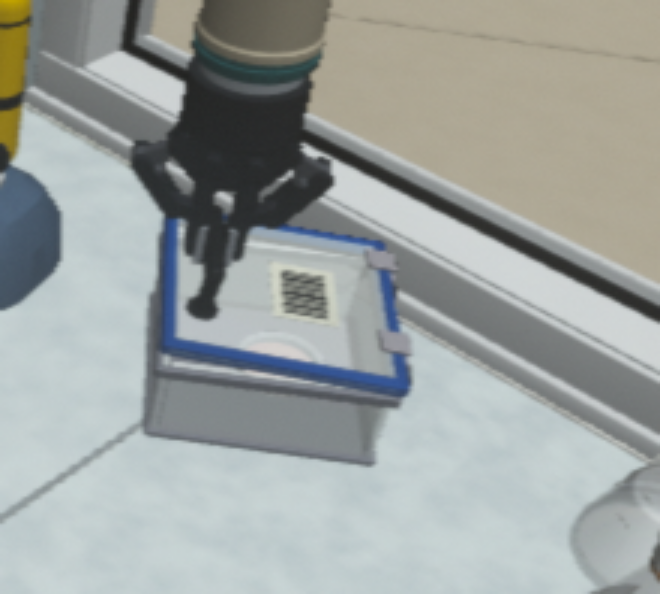

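The lid's blue frame has risen at the front and the bar is still pinched between the fingers. The seal has let go at about 0.08 rad, so I'm raising gently along the arc.

```bash
python3 -m crank '[[[0,0.05,-0.12,0,0,0],[0,0.05,-0.12,0,0,0],[0,0.05,-0.1,0,0,0],[0,0,0,0,0,0]]]'
python3 -c "
from lid import *
lid('scene');lid('top');print(st()['eef_pos'],st()['force'])"
```

```text
clock: 21.23
eef_pos: [477.6, -354.4, 131.1]
tool_rot: [3.132, 0.004, 0.689]
force: [0.8, -1.0, -3.6]
width: 11.8
scene 498 angle 0.15148505463793124 z at front 116.5820728523229
top 219 angle 0.1408406178132399 z at front 116.35262334464149
[ 477.56402021 -354.30331147  130.84110151] [ 0.56777853 -1.45112902 -3.12041858]
```

```bash
python3 -m crank '[[[0,0.05,-0.13,0,0,0],[0,0,0,0,0,0],[0,0,0,0,0,0],[0,0,0,0,0,0],[0,0,0,0,0,0],[0,0,0,0,0,0],[0,0,0,0,0,0],[0,0,0,0,0,0]]]'
python3 -m crank '[[[0,0,0,0,0,0],[0,0,0,0,0,0],[0,0,0,0,0,0],[0,0,0,0,0,0],[0,0,0,0,0,0],[0,0,0,0,0,0],[0,0,0,0,0,0],[0,0,0,0,0,0],[0,0,0,0,0,0],[0,0,0,0,0,0]]]'
python3 -c "
from lid import *
lid('scene');lid('top');print(st()['eef_pos'],st()['force'],st()['width'])
p=shot('scene');w=cloud(p);hsv=cv2.cvtColor(p['color'],cv2.COLOR_RGB2HSV);X,Y,Z=[w[...,i] for i in range(3)]
P=w[(abs(X-454)<40)&(abs(Y+32)<40)&(Z>60)&(hsv[...,1]>120)];print('scanner',P.max(0))
for q in ['petri_dish','tip_box']:
  for r in ctrl.search_frame(q,p)[:1]: e=r['extent'];print(q,e,w[int(e[1]),int(e[0])])"
```

```text
clock: 22.0
eef_pos: [478.7, -355.8, 134.3]
tool_rot: [3.131, 0.005, 0.689]
force: [2.7, -3.3, -6.1]
width: 11.6
clock: 22.83
eef_pos: [478.7, -355.7, 134.3]
tool_rot: [3.131, 0.005, 0.689]
force: [1.6, -2.8, -5.9]
width: 11.4
scene 497 angle 0.17841212421495492 z at front 120.78914660211784
top 226 angle 0.16175972595060253 z at front 120.3334749597928
[ 478.71292375 -355.71392236  134.27307226] [ 2.21013672 -3.5975324  -6.07324622] 12.213793488963733
scanner [470.13631129 -21.07344481 147.39127084]
petri_dish [360.6, 360.4, 31.0, 26.9] [ 248.35089114 -333.59220874   16.0770023 ]
tip_box [250.2, 168.2, 46.7, 32.7] [400.78296719 304.27758499 112.96211511]
```

```bash
python3 -m crank '[[[0,0,0,0,0,0],[0,0,0,0,0,0],[0,0,0,0,0,0],[0,0,0,0,0,0],[0,0,0,0,0,0],[0,0,0,0,0,0]]]' && python3 -c "
from h import *
print(ctrl.finish_job())"
```

```text
clock: 23.58
eef_pos: [478.7, -355.7, 134.3]
tool_rot: [3.131, 0.005, 0.689]
force: [1.6, -2.0, -6.5]
width: 11.8
the job is handed in; nothing more can be done
None
```

I did the whole job in order and handed it in at about 23.6 s, with the gripper still holding the lid slightly open. The interface gives no verdict, so the numbers below are my own measurements.

- **Scan:** I held the scanner upright over the label for about 2.5 s. By measurement its line of sight was about 5 mm from the label's middle, with the window about 58 mm above it.
- **Return to cup:** The scanner is back in its cup and let go. In the last pictures its top was at 147 mm, as expected; just after release it was centred within about 1 mm of the cup.
- **Lid:** The seal let go in the first millimetres; the highest upward pull I read was about 12 N. That is below the stated 15–20 N peak, but I only read the force between moves.
- **Final hold:** The lid is held at about 0.16–0.18 rad, a front gap of roughly 28 mm. The scene camera gave 0.178 rad and the top camera 0.162 rad; both are inside the accepted range. The arm and grip were steady over the last readings.
- **Petri dish and tip box:** The Petri dish was within about 5 mm of its first reading, which is measurement scatter. The tip box's box in the picture was in the same place, but its last depth reading fell on something in front of it, so I only checked it in the image. The arm passed well above it and never touched it.

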